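# Hang a parts bin on the louvred bench rail

### The job

Pick up the loose bin of parts from the bench and hang it by its back lip on the upper louvre of the bench rail, in the free space between the two bins hanging there, then slide it along the rail right up against the narrow hanging bin. The rail's height is not known exactly, so feel for the louvre: let the bin down until the lip catches, without dropping or tipping it and without pressing hard on the rail. Leave the other things on the bench alone.

Things in the scene. Friction and masses are not known exactly. Their poses are not given: they have to be found in the camera images.
- bin_center (a point): Loose grey plastic parts bin on the bench, to be hung. 104 mm deep (its x), 66 wide over plain upright sides (y), 58 high, walls 2.5. Its low scooped front (32 high, paper label) faces its -x; the sides are full height from 22 mm in front of the middle to the back. Loaded weight 0.2 to 0.45 kg. This point is the bin's centre, 29 mm above its underside; x to its back, z up.
- bin_lip (a point): Middle of the lower edge of the loose bin's lip, 60.5 mm behind and 17 mm above bin_center. The lip is a down-turned strip 3 mm thick, 56 wide, behind the back wall; its rear face is 1.5 mm behind this point. A bridge at the top joins it to the back wall; the slot between lip and back wall is 7 mm wide, open downwards; the lip hangs 9 mm below the bridge's underside.
- stand: Grey bench rail, fixed: two footed uprights carry a light steel panel 520 mm long, 106 high, with two full-length louvres, one 45 mm below the other. Origin on the bench below the middle of the panel's flat front face (nominal plane x = 0, looking to -x); y along the rail, z up. Slotted brackets hold the panel firmly, but its height (+-10 mm) and depth (x, +-4 mm) differ each time and are not measured.
- louvre_nominal (a point): Nominal middle of the upper louvre's top edge, 166 mm up; the real edge lies up to 10 mm higher or lower and 4 mm nearer or farther, with the whole panel. The louvre is an upright tongue 2.5 mm thick, 5 mm off the panel's face, open above, closed below: a lip let down along the face drops in behind it. Above the edge the panel is flat for 32 mm. A hung bin's bridge sits on the edge; it leans forward 5 degrees.
- narrow_bin_side (a point): Middle of the near side of the narrow filled bin (66 mm wide, same kind as the loose one) that hangs fixed on the upper louvre, at the free space's +y end (102 mm from the rail's middle; nominal height and depth). The loose bin goes up against this side. Once hung it slides along the louvre when pushed on its side with 1 to 8 N; pushed far from its back it twists.
- wide_bin_side (a point): Middle of the near side of the wide filled bin (100 mm wide) that hangs fixed on the upper louvre, at the free space's -y end (100 mm from the rail's middle; nominal height and depth). The free space between the two hanging bins is 202 mm long.
- tray: Bystander: wooden compartment tray 170 x 130 x 45 mm, loose; origin at the centre of its underside.
- torque_wrench: Bystander: steel torque wrench 255 mm long, up to 41 mm wide at its head, 36 mm high, lying along its x, loose; origin on the bench below its shaft, 130 mm from the handle's end.
- pump_barrel: Bystander: stepped round steel pump part 60 mm in diameter at its flange, 60 mm high, standing, loose; origin at the centre of its underside.
There are look-alikes about, which are no part of the job. Of the things like the part that bears bin_center, leave any that is pink or turquoise; of the rest the larger one is meant.

How it is judged:
On the way, in this order (a step that is already met when the one before it is completed fails the run):
1. the bin has been lifted clear of the bench (height (world z) of bin_center above 0.1 m), for 0.2 s.
2. the bin hangs by its lip behind the upper louvre, let go (x of bin_lip in the frame of stand between -0.0105 and 0.0045 m and z of bin_lip in the frame of stand between 0.142 and 0.172 m and angle between bin_center's own z axis and vertical below 0.17 rad and angle between the y axis of bin_center and the y axis of stand, either way round below 0.08 rad and contact force between bin and stand above 1 N and contact force between the fingers and bin below 0.1 N), for 0.2 s.
At the end, for the whole second after the job is handed in: The bin hangs released and still by its lip behind the upper louvre, tilted less than 10 degrees and square to the rail within 4.5 degrees, with its side within 6 mm of the narrow hanging bin (all of step 2 and y of bin_lip in the frame of stand between 0.063 and 0.072 m and linear speed of bin below 0.02 m/s); the robot touches nothing.
It fails at once if the robot presses the bin on the rail or on the hanging bins with more than 25 N (contact force between bin and stand above 25 N and contact force between the fingers and bin above 0.5 N).
It fails at once if the robot pushes on the rail or its hanging bins with more than 15 N (contact force between any of the fingers, the arm and stand above 15 N).
It fails at once if the bin is dropped: faster than 0.4 m/s while not held (a fall of more than about 8 mm) (contact force between the fingers and bin below 0.05 N and linear speed of bin above 0.4 m/s).
It fails at once if the bin is tipped more than 17 degrees, so that parts would spill (angle between bin_center's own z axis and vertical above 0.3 rad).
It fails at once if the wooden tray, the torque wrench or the steel pump part is moved more than 20 mm (distance of any of tray, torque_wrench, pump_barrel from where it was at the start of the episode above 0.02 m).
It also fails if it takes over 61 s, if anything falls off the work surface, if the arm or the gripper's body presses on something with over 40 N, if the wrist force passes 120 N, or if a joint passes its speed limit or range.

### The arm

A 6-joint arm with a two-finger parallel gripper is mounted at the origin on the work surface. World frame = base frame: x ahead of the robot, y to its left, z up, the work surface at z = 0. Lengths are in m, angles in rad, forces in N, time in s.
With the tool pointing down it reaches from about 0.275 to 0.825 m from the base axis. Payload 4.9 kg.
Tool frame: the origin (TCP) lies at the very end of the fingers, on their centre line; the grasp point (between the pads) lies 19 mm behind it; x points along the fingers, y is the direction in which the jaws open and shut, and the axes are right-handed (so a half turn about x gives the same grasp; the last joint's range is limited). The gripper opens to 85 mm and grips with 20 to 120 N. Pads are 22 mm wide; open, the fingers measure 114 mm over their backs; the gripper's body (76 mm by 85 mm) begins 54 mm behind the grasp point. The pads swing forward as they close: fully open they stand 13 mm farther back than shut.
Start: joints at [1.145, 0.326, -0.193, 1.052, 0, 1.437], TCP at [0.158, 0.527, 0.231] pointing down, gripper open.
Joint ranges: [-2.65, 2.65], [-0.97, 1.79], [-1.3, 1.35], [-1.93, 2.1], [-1.47, 1.37], [-3.14, 3.14]. Speed limits (rad/s): [2.57, 2.57, 3.14, 3.14, 3.14, 3.14].

### API

Orientations are given as a unit quaternion [w, x, y, z].
In Python, from station import observe, cams, workorder, nets gives the robot as it stands. The module is installed in compiled form; this text tells all that it offers.
- The arm moves only by the shell command python3 -m pendant 'ROWS' [FORCE]. ROWS is JSON, a list of rows, each a list of 3 entries, a list of its own where there are three numbers: the turn, a rotation vector about the tool's x, y, z in degrees, then the shift along the tool's x, y, z in mm, then the finger opening in mm, from 0 to 85.4. In form: [[[wx, wy, wz], [dx, dy, dz], grip], ...]. A call has 1 to 10 rows; each row is the pose to reach, as a shift and turn from the pose commanded when the call began, along the tool's axes at that moment; what a row does not reach only later rows make up. A row lasts 1/12 s, in which the tool goes at most 41.7 mm and 7.16 degrees, less where a joint would pass 70% of its speed; a pose out of reach is approached as far as the arm can. A call with a gripper value outside its range is refused whole. The fingers move at their own pace and stop on an object; FORCE is the grip in N (left out, the last holds). Time passes only in rows, so rows that repeat a pose let the fingers close. It gives the time, the measured TCP pose, the force and the opening at its end, in the units of the state.
- observe(): the state, without advancing time (a new reading comes with each control period).
- cams.capture(name): name is "scene" or "side" or "wrist"; returns a dict with "img" (400x640x3 uint8, red, green, blue), "intrinsics" (3x3 intrinsics, pixels), "camera_from_world" (4x4, takes a point from world to camera coordinates). Camera axes: x right, y up, looking along -z (the intrinsics and any distortion apply to the point x, -y, -z); pixel columns grow to the right and rows downward; lengths in m; the calibration is good to about 2 mm. A picture is of the moment at which its call begins. There is no depth.
- workorder.close_job(): hands the job in, once; it reports no verdict.
Trained networks look in a picture, given as the dict that the camera call returned (one of the last four; its "shot" number tells which), for a name from the list of things; names that differ only in an ending like _2 or _b are one class to them, and where a whole thing is asked for, a point or a joint stands for the part that bears it (a point fixed in the world has none). Each returns a list of dicts, best first, with "p" (0 to 1); they miss things now and then, are a little off and sometimes report something else, mostly with a low value. They report only what shows in the picture. A call takes as long as a camera call. They do not tell look-alikes from the thing itself.
- nets.recognise(picture, query): "centre" ([row, column] as shares, 0 to 1, of the picture: columns of its width, rows of its height, amid what is visible of it).
- nets.masks_of(picture, query): "mask" (400x640 bool, what is visible of it) and "centre" ([row, column] as shares, 0 to 1, of the picture: columns of its width, rows of its height, amid what is visible of it).
- nets.mark_of(picture, query): "centre" ([row, column] as shares, 0 to 1, of the picture: columns of its width, rows of its height: a listed point, or the origin of a listed thing).
The state is a dict: "t": time; "joints": joint angles; "dq": joint speeds; "joint_torque": joint torques, N m; "ee_pos": TCP position; "tcp_rot": TCP orientation; "contact_force": force on the tool from outside, world axes, zero at the start; "wrist_torque": the same for the moment, N m; "gripper_width": opening from 0.0 (shut) to 1.0 (fully open).
Only numpy, scipy, OpenCV 4.12 (cv2) and the standard library are available. Lean on these libraries where they do the work, as an engineer would, in place of code of your own. Each camera call takes 0.05 s, during which the arm holds its last target.

## Working session

There is one attempt and no reset: what is moved stays moved. The work goes in short steps, Python scripts to look and compute and a shell command to move; the robot and the scene stay as the last step left them, time stands still between calls to the robot, and variables do not carry over. Pictures are saved under pics/ and viewed, and the job is handed in when it is done.

```bash
mkdir -p pics; ls; python3 - <<'E'
from station import observe,cams,nets
import cv2,numpy as np
s=observe();print({k:np.round(v,3).tolist() for k,v in s.items()})
for n in ["scene","side","wrist"]:
    p=cams.capture(n);cv2.imwrite(f"pics/a_{n}.png",p["img"][:,:,::-1])
    print(n,p["shot"],np.round(p["intrinsics"],1).tolist(),np.round(p["camera_from_world"],3).tolist(),p.keys())
    for q in ["bin_center","bin_lip","stand","louvre_nominal","narrow_bin_side","wide_bin_side","tray","torque_wrench","pump_barrel"]:
        r=nets.mark_of(p,q);print(q,[(round(float(d["p"]),2),round(d["centre"][1]*640),round(d["centre"][0]*400)) for d in r][:4])
E
```

```text
pics
{'t': 0.0, 'joints': [1.145, 0.327, -0.194, 1.052, -0.0, 1.437], 'dq': [-0.001, 0.001, 0.001, 0.0, 0.001, -0.001], 'joint_torque': [0.001, -44.34, 26.244, 0.016, -0.0, 0.0], 'ee_pos': [0.158, 0.526, 0.23], 'tcp_rot': [0.699, 0.102, 0.7, -0.103], 'contact_force': [-0.271, -1.244, -0.166], 'wrist_torque': [-0.006, -0.061, -0.026], 'gripper_width': 1.004}
scene 1 [[441.5, 0.0, 322.2], [0.0, 441.5, 200.0], [0.0, 0.0, 1.0]] [[0.699, 0.715, -0.018, -0.31], [-0.545, 0.55, 0.633, 0.161], [0.462, -0.432, 0.774, -1.703], [0.0, 0.0, 0.0, 1.0]] dict_keys(['img', 'intrinsics', 'camera_from_world', 'shot'])
bin_center [(0.87, 227, 276), (0.81, 276, 251), (0.7, 198, 314), (0.69, 202, 246)]
bin_lip [(0.85, 243, 288), (0.66, 197, 294), (0.59, 295, 237), (0.59, 206, 253)]
stand [(0.89, 376, 269)]
louvre_nominal [(0.84, 377, 237)]
narrow_bin_side [(0.93, 385, 210)]
wide_bin_side [(0.56, 337, 248)]
tray [(0.9, 385, 149)]
torque_wrench [(0.7, 352, 182)]
pump_barrel [(0.85, 266, 345)]
side 2 [[401.9, 0.0, 319.9], [0.0, 401.9, 196.8], [0.0, 0.0, 1.0]] [[0.887, -0.461, -0.019, -0.425], [0.321, 0.588, 0
[... 235 characters left out ...]
, 343), (0.8, 319, 336), (0.73, 380, 294), (0.62, 327, 245)]
stand [(0.87, 380, 200), (0.71, 361, 314)]
louvre_nominal [(0.86, 380, 162)]
narrow_bin_side [(0.62, 348, 148)]
wide_bin_side [(0.79, 387, 186), (0.49, 237, 161)]
tray [(0.71, 242, 159)]
torque_wrench [(0.7, 271, 190)]
pump_barrel [(0.72, 442, 298)]
wrist 3 [[329.9, 0.0, 318.0], [0.0, 329.9, 201.2], [0.0, 0.0, 1.0]] [[0.288, 0.957, 0.002, -0.55], [-0.905, 0.273, -0.327, 0.042], [-0.314, 0.093, 0.945, -0.38], [0.0, 0.0, 0.0, 1.0]] dict_keys(['img', 'intrinsics', 'camera_from_world', 'shot'])
bin_center []
bin_lip []
stand []
louvre_nominal []
narrow_bin_side []
wide_bin_side []
tray [(0.97, 293, 321)]
torque_wrench []
pump_barrel []
```

View pics/a_scene.png

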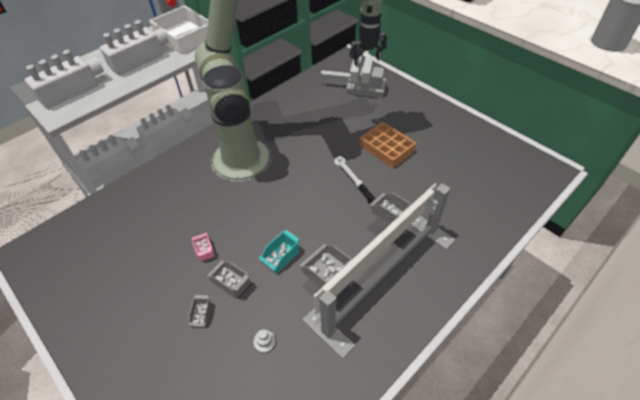

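View pics/a_side.png

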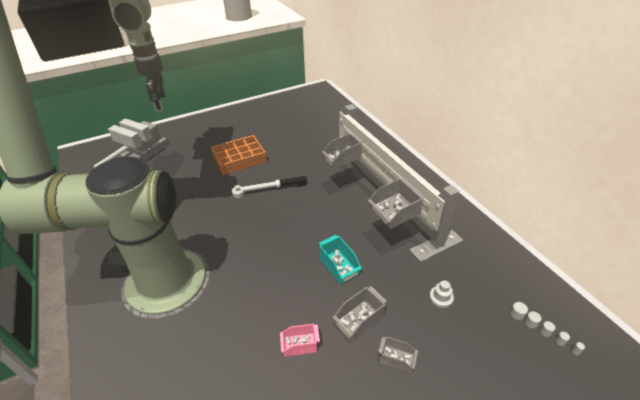

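View pics/a_wrist.png

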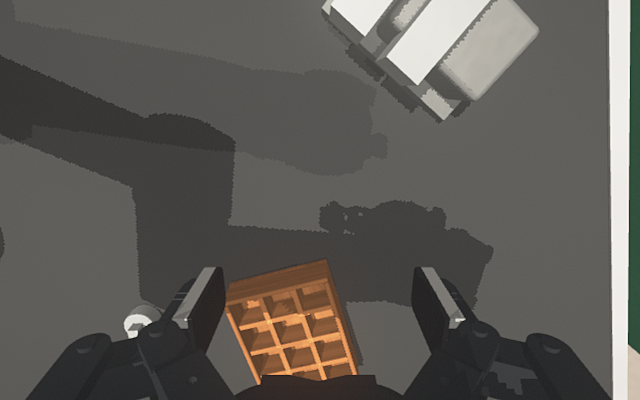

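The scene shows the target grey bin at scene (229,278) and side (359,312). The smaller grey look-alike is at scene (199,311), with the pink and turquoise bins nearby. The narrow hanging bin is at scene (390,208), the wide one at (325,265). Next I'll triangulate.

```bash
cat > h.py <<'E'
import numpy as np,cv2
from station import observe,cams,nets
from scipy.optimize import least_squares
from scipy.spatial.transform import Rotation as R
def P(p): 
    M=np.diag([1,-1,-1])@p["camera_from_world"][:3]; return p["intrinsics"]@M
def proj(p,X):
    X=np.atleast_2d(X);h=np.c_[X,np.ones(len(X))]@P(p).T;return h[:,:2]/h[:,2:]
def tri(p1,u1,p2,u2):
    X=cv2.triangulatePoints(P(p1),P(p2),np.array(u1,float).reshape(2,1),np.array(u2,float).reshape(2,1));X=(X[:3]/X[3]).ravel()
    e=[np.linalg.norm(proj(p,X)[0]-u) for p,u in((p1,u1),(p2,u2))];return X,e
def ray(p,u,z):
    A=P(p);M=A[:,[0,1,3]]+0;M[:,2]=A[:,3]+A[:,2]*z
    x=np.linalg.solve(M,[u[0],u[1],1]);return np.array([x[0]/x[2],x[1]/x[2],z])
def marks(p,q):
    return [(round(float(d["p"]),2),np.array([d["centre"][1]*640,d["centre"][0]*400])) for d in nets.mark_of(p,q)]
def tool(s=None):
    s=s or observe();q=s["tcp_rot"];return np.array(s["ee_pos"]),R.from_quat(np.r_[q[1:],q[0]])
E
python3 - <<'E'
from h import *
a=cams.capture("scene");b=cams.capture("side")
for q in ["bin_center","bin_lip","stand","louvre_nominal","narrow_bin_side","wide_bin_side","tray","torque_wrench","pump_barrel"]:
    for pa,ua in marks(a,q):
        for pb,ub in marks(b,q):
            X,e=tri(a,ua,b,ub)
            if max(e)<4: print(q,pa,pb,np.round(X,4),np.round(e,1))
for n,p in(("scene",a),("side",b)):
    ms=nets.masks_of(p,"bin_center")
    for d in ms: print(n,round(float(d["p"]),2),np.round(np.array(d["centre"])*[400,640]),d["mask"].sum())
cv2.imwrite("pics/b1.png",cv2.resize(a["img"][190:370,150:430,::-1],None,fx=2.8,fy=2.8,interpolation=2))
cv2.imwrite("pics/b2.png",cv2.resize(b["img"][90:370,260:480,::-1],None,fx=2.1*1,fy=2.1,interpolation=2))
E
```

```text
bin_center 0.74 0.69 [ 0.2464 -0.3366  0.014 ] [2.1 3.4]
bin_center 0.72 0.69 [ 0.4395 -0.1886  0.0369] [0.7 1. ]
bin_center 0.71 0.71 [ 0.3974 -0.3617  0.0397] [0.3 0.4]
bin_lip 0.82 0.98 [ 0.3983 -0.4493  0.039 ] [1.1 1.7]
bin_lip 0.73 0.85 [ 0.2904 -0.356   0.0281] [0.2 0.4]
bin_lip 0.66 0.89 [ 0.43   -0.1182  0.0408] [1.1 1.6]
bin_lip 0.59 0.73 [ 0.4698 -0.3463  0.0424] [1.6 2.3]
stand 0.67 0.71 [ 0.6933 -0.0087  0.0025] [0.2 0.2]
louvre_nominal 0.61 0.69 [ 0.6849 -0.0085  0.1582] [1.  1.1]
wide_bin_side 0.66 0.75 [ 0.6287 -0.1043  0.1594] [1.6 1.9]
tray 0.66 0.9 [0.3614 0.4124 0.0052] [0.5 0.6]
torque_wrench 0.66 0.93 [ 0.3897  0.2198 -0.0103] [1.6 2.1]
pump_barrel 0.86 0.86 [ 0.6239 -0.4077  0.0013] [0.4 0.6]
scene 0.93 [311. 200.] 598
scene 0.85 [249. 202.] 365
scene 0.61 [278. 229.] 961
scene 0.55 [252. 279.] 1005
side 0.82 [314. 360.] 1781
side 0.63 [351. 396.] 957
side 0.63 [258. 337.] 1294
side 0.63 [338. 298.] 1046
```

```bash
python3 - <<'E'
from h import *
p=cams.capture("wrist");T,Rt=tool()
W=np.linalg.inv(p["camera_from_world"]); print("cam pos in tool",Rt.inv().apply(W[:3,3]-T),"cam axes in tool\n",np.round(Rt.as_matrix().T@W[:3,:3],3)); print(np.round(Rt.as_matrix(),3))
E
```

```text
cam pos in tool [-0.14242744 -0.00028662 -0.08447423] cam axes in tool
 [[-0.002  0.327 -0.945]
 [ 1.     0.001 -0.001]
 [ 0.001 -0.945 -0.327]]
[[-0.     0.288  0.958]
 [-0.     0.958 -0.288]
 [-1.    -0.    -0.   ]]
```

View pics/b1.png

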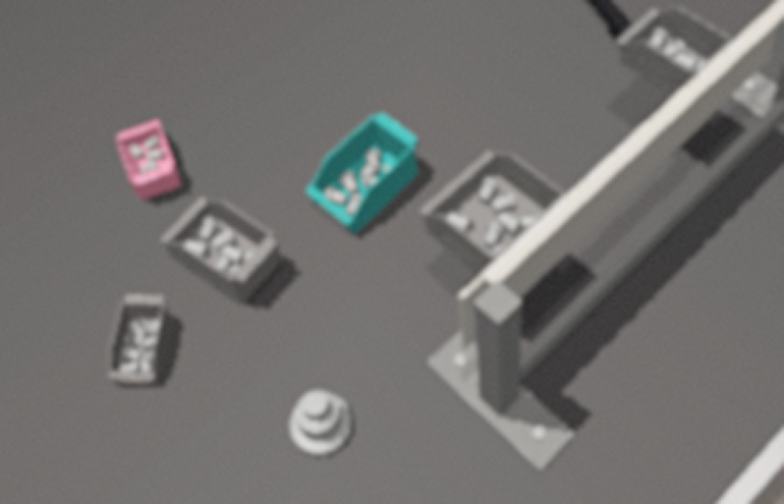

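View pics/b2.png

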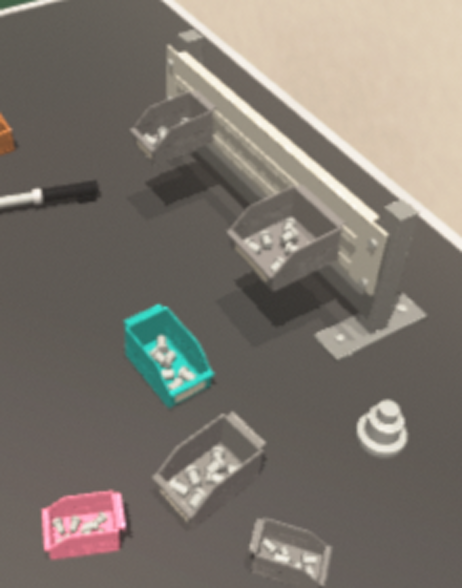

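Target bin centre is near (0.397,-0.362) with its back toward +x. The rail is near x=0.69. I'll move over the bin to look with the wrist camera.

```bash
python3 -m pendant '[[[0,0,0],[-30,-434,383],85],[[0,0,0],[-30,-434,383],85],[[0,0,0],[-30,-434,383],85],[[0,0,0],[-30,-434,383],85],[[0,0,0],[-30,-434,383],85],[[0,0,0],[-30,-434,383],85],[[0,0,0],[-30,-434,383],85],[[0,0,0],[-30,-434,383],85],[[0,0,0],[-30,-434,383],85],[[0,0,0],[-30,-434,383],85]]'
```

```text
t: 3.78
ee_pos: [0.3325, 0.147, 0.2533]
tcp_rot: [0.7, 0.103, 0.699, -0.102]
contact_force: [1.0, 0.9, 0.3]
gripper_width: 0.995
```

```bash
python3 -m pendant '[[[-20,0,0],[0,-478,172],85],[[-20,0,0],[0,-478,172],85],[[-20,0,0],[0,-478,172],85],[[-20,0,0],[0,-478,172],85],[[-20,0,0],[0,-478,172],85],[[-20,0,0],[0,-478,172],85],[[-20,0,0],[0,-478,172],85],[[-20,0,0],[0,-478,172],85],[[-20,0,0],[0,-478,172],85],[[-20,0,0],[0,-478,172],85]]'
```

```text
t: 4.62
ee_pos: [0.3527, -0.2358, 0.2531]
tcp_rot: [0.707, -0.02, 0.707, 0.02]
contact_force: [1.0, 0.3, -0.6]
gripper_width: 0.995
```

```bash
python3 -m pendant '[[[0,0,0],[0,-30,10],85],[[0,0,0],[0,-60,20],85],[[0,0,0],[0,-90,35],85],[[0,0,0],[0,-90,35],85]]'; python3 - <<'E'
from h import *
T,Rt=tool();print(T,Rt.as_matrix().round(3).tolist())
p=cams.capture("wrist");cv2.imwrite("pics/c.png",p["img"][:,:,::-1])
print(marks(p,"bin_center"),marks(p,"bin_lip"))
E
```

```text
t: 4.95
ee_pos: [0.3954, -0.3268, 0.2523]
tcp_rot: [0.707, -0.02, 0.706, 0.018]
contact_force: [0.1, 0.1, 0.2]
gripper_width: 0.994
[ 0.39540147 -0.32684341  0.25230558] [[0.002, -0.054, 0.999], [-0.003, 0.999, 0.054], [-1.0, -0.003, 0.002]]
[(0.8, array([189.376, 183.88 ])), (0.72, array([435.392, 209.4  ])), (0.58, array([314.624,  14.32 ])), (0.55, array([294.592, 171.68 ]))] [(0.9, array([292.928,  58.48 ])), (0.86, array([304.384, 222.52 ])), (0.83, array([207.616, 164.12 ])), (0.57, array([494.912, 217.4  ]))]
```

View pics/c.png

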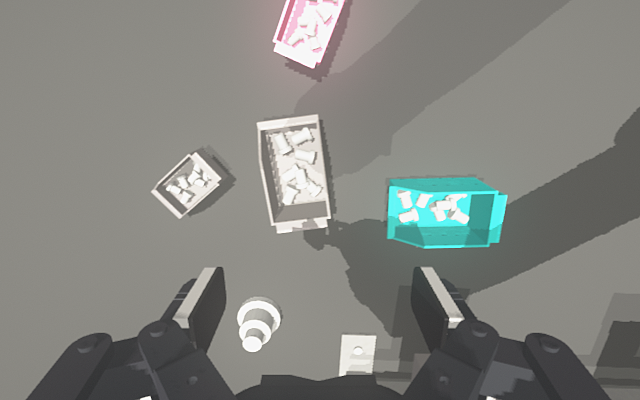

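Target bin at (295,172), lip at (302,226), so its back faces +x. I'll zoom in for a corner-based fit.

```bash
python3 - <<'E'
from h import *
im=cv2.imread("pics/c.png")[100:250,240:350]
cv2.imwrite("pics/c2.png",cv2.resize(im,None,fx=4,fy=4,interpolation=2))
E
```

```text
(no output)
```

View pics/c2.png

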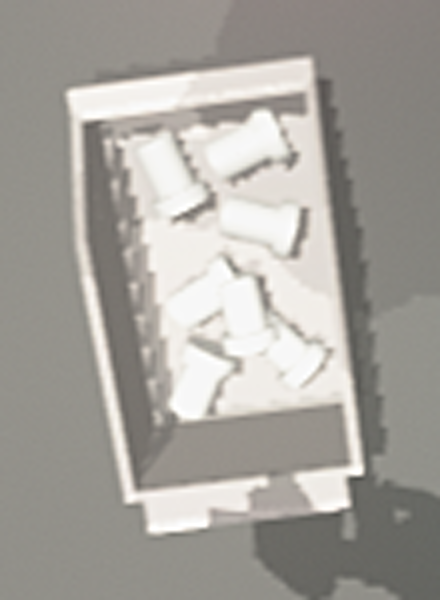

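```bash
python3 - <<'E'
from h import *
p=cams.capture("wrist")
uv=np.array([[271.2,225.8],[330.8,218.2],[262,161.2],[256.75,123],[318.25,114.5]])
obj=np.array([[52,-33,29],[52,33,29],[-22,-33,29],[-52,-33,-29],[-52,33,-29]])/1000
def pts(v,o): 
    return np.c_[v[0]+o[:,0]*np.cos(v[2])-o[:,1]*np.sin(v[2]),v[1]+o[:,0]*np.sin(v[2])+o[:,1]*np.cos(v[2]),.029+o[:,2]]
for n in (3,5):
    r=least_squares(lambda v:(proj(p,pts(v,obj[:n]))-uv[:n]).ravel(),[.39,-.36,.1])
    print(r.x,np.degrees(r.x[2]),r.fun.round(1))
    print(proj(p,pts(r.x,obj)).round(1).tolist())
T,Rt=tool();print(T,Rt.as_matrix().round(4).tolist())
E
```

```text
[ 0.39949453 -0.34411208  0.16664244] 9.547908421426543 [ 0.8 -0.2  0.4  1.3 -1.1 -1. ]
[[272.0, 225.6], [331.2, 219.5], [260.9, 160.2], [264.5, 124.8], [320.5, 118.4]]
[ 0.39798969 -0.34625941  0.20354989] 11.662549686963393 [ 0.8 -0.7  0.2 -1.3 -3.8 -1.3  4.5  1.6 -1.3  1.6]
[[272.0, 225.1], [331.0, 216.9], [258.2, 159.9], [261.3, 124.6], [317.0, 116.1]]
[ 0.39267925 -0.32044451  0.2526195 ] [[-0.0008, -0.0575, 0.9983], [0.0011, 0.9983, 0.0575], [-1.0, 0.0011, -0.0008]]
```

The arm was still settling between the two captures, so I'll retake and pick corners from one consistent shot.

```bash
python3 - <<'E'
from h import *
import pickle
p=cams.capture("wrist");pickle.dump(p,open("w.pkl","wb"))
T,Rt=tool();print(T,Rt.as_matrix().round(4).tolist(),observe()["dq"])
cv2.imwrite("pics/d.png",cv2.resize(p["img"][100:250,240:350,::-1],None,fx=4,fy=4,interpolation=2))
E
```

```text
[ 0.39271065 -0.32024928  0.25287279] [[-0.0005, -0.0579, 0.9983], [0.0007, 0.9983, 0.0579], [-1.0, 0.0007, -0.0005]] [ 0.00340409 -0.00994752 -0.000943   -0.00225694 -0.00042236  0.00063023]
```

View pics/d.png

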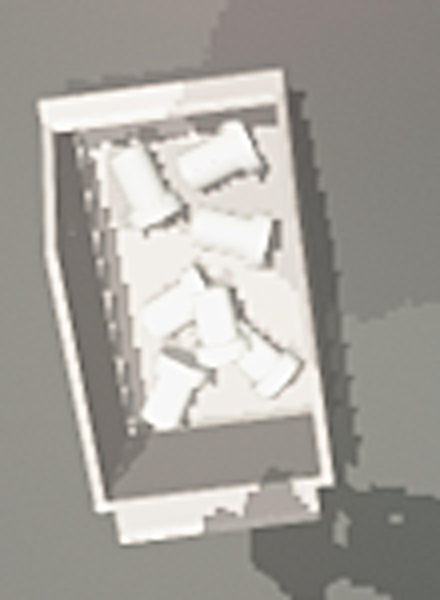

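```bash
python3 - <<'E'
from h import *
import pickle
p=pickle.load(open("w.pkl","rb"))
uv=np.array([[263.25,228.25],[323.25,221],[269.5,236.25],[320,230],[252.5,163.75],[249.5,125.5],[310.75,117],[249.5,125.5],[310.75,117]])
obj=np.array([[52,-33,29],[52,33,29],[62,-28,29],[62,28,29],[-22,-33,29],[-52,-33,3],[-52,33,3],[-52,-33,-29],[-52,33,-29]])/1000
def pts(v,o): 
    return np.c_[v[0]+o[:,0]*np.cos(v[2])-o[:,1]*np.sin(v[2]),v[1]+o[:,0]*np.sin(v[2])+o[:,1]*np.cos(v[2]),.029+o[:,2]]
for n in (5,7):
    r=least_squares(lambda v:(proj(p,pts(v,obj[:n]))-uv[:n]).ravel(),[.39,-.36,.1],loss="soft_l1")
    print(r.x,np.degrees(r.x[2]))
    print((proj(p,pts(r.x,obj))-uv).round(1).tolist())
E
```

```text
[ 0.4029495  -0.35290355  0.17681902] 10.130983796118594
[[0.9, -0.0], [-0.2, 0.6], [0.6, -0.4], [-0.4, 0.3], [-0.7, -0.4], [1.7, 5.6], [0.8, 6.6], [6.8, 2.2], [1.2, 3.8]]
[ 0.40233123 -0.35347028  0.18411439] 10.548977557860713
[[0.7, -0.4], [-0.4, -0.2], [0.5, -0.8], [-0.5, -0.4], [-1.4, -0.8], [0.8, 5.3], [-0.1, 5.8], [6.0, 1.8], [0.4, 3.0]]
```

```bash
python3 -m pendant '[[[-7,0,0],[35,-33,13],85],[[-7,0,0],[70,-33,13],85],[[-7,0,0],[105,-33,13],85],[[-7,0,0],[135,-33,13],85],[[-7,0,0],[155,-33,13],85],[[-7,0,0],[163,-33,13],85],[[-7,0,0],[163,-33,13],85],[[-7,0,0],[163,-33,13],85],[[-7,0,0],[163,-33,13],85],[[-7,0,0],[163,-33,13],85]]' 60; python3 - <<'E'
from h import *
import pickle
p=cams.capture("wrist");pickle.dump(p,open("w.pkl","wb"))
T,Rt=tool();print(T,Rt.as_matrix().round(4).tolist())
cv2.imwrite("pics/e.png",p["img"][:,:,::-1])
E
```

```text
t: 6.03
ee_pos: [0.4091, -0.3545, 0.0918]
tcp_rot: [0.705, -0.064, 0.704, 0.062]
contact_force: [0.2, 0.9, 0.2]
gripper_width: 0.996
[ 0.40897033 -0.35443969  0.09156346] [[0.002, -0.1787, 0.9839], [-0.0024, 0.9839, 0.1787], [-1.0, -0.0027, 0.0016]]
```

View pics/e.png

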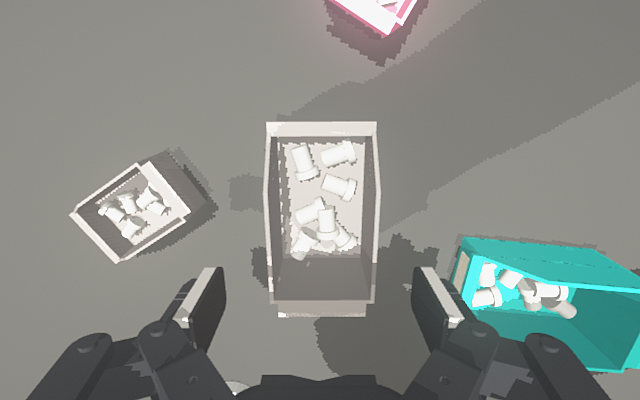

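```bash
python3 - <<'E'
from h import *
import pickle
p=pickle.load(open("w.pkl","rb"))
im=cv2.resize(p["img"][110:330,250:400,::-1],None,fx=2.7,fy=2.7,interpolation=2)
cv2.imwrite("pics/e2.png",im)
uv=np.array([[266,303],[376,301],[278,318],[366,317],[265,188],[380,188]])
obj=np.array([[52,-33,29],[52,33,29],[62,-28,29],[62,28,29],[-22,-33,29],[-22,33,29]])/1000
def pts(v,o): 
    return np.c_[v[0]+o[:,0]*np.cos(v[2])-o[:,1]*np.sin(v[2]),v[1]+o[:,0]*np.sin(v[2])+o[:,1]*np.cos(v[2]),.029+o[:,2]]
r=least_squares(lambda v:(proj(p,pts(v,obj))-uv).ravel(),[.39,-.36,.1],loss="soft_l1")
print(r.x,np.degrees(r.x[2]),(proj(p,pts(r.x,obj))-uv).round(1).tolist())
T,Rt=tool();print(Rt.inv().apply(np.r_[r.x[:2],.029]-T)*1000)
E
```

```text
[ 0.40075547 -0.35392764  0.18586569] 10.649319693329206 [[3.9, -1.1], [-1.7, 0.3], [0.6, -3.0], [-0.3, -2.5], [-2.4, 2.2], [0.8, 1.4]]
[62.54520666  2.14034042 -8.09002596]
```

View pics/e2.png

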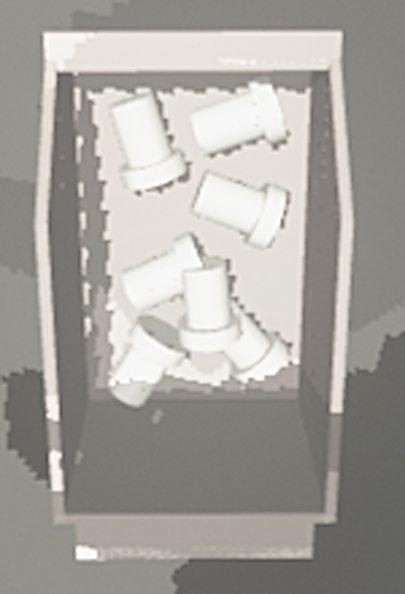

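```bash
python3 -m pendant '[[[0,0,0],[25,2,-4],85],[[0,0,0],[50,2,-4],85],[[0,0,0],[70,2,-4],85],[[0,0,0],[77,2,-4],85],[[0,0,0],[77,2,-4],85],[[0,0,0],[77,2,-4],40],[[0,0,0],[77,2,-4],40],[[0,0,0],[77,2,-4],40],[[0,0,0],[77,2,-4],40],[[0,0,0],[77,2,-4],40]]' 60; python3 -m pendant '[[[0,0,0],[0,0,0],40],[[0,0,0],[0,0,0],40],[[0,0,0],[0,0,0],40]]'
```

```text
t: 6.92
ee_pos: [0.4048, -0.3535, 0.0145]
tcp_rot: [0.705, -0.064, 0.704, 0.062]
contact_force: [-0.6, -0.8, 6.6]
gripper_width: 0.77
t: 7.17
ee_pos: [0.4048, -0.3535, 0.0145]
tcp_rot: [0.705, -0.064, 0.704, 0.062]
contact_force: [-0.9, -0.2, 6.3]
gripper_width: 0.763
```

```bash
python3 -m pendant '[[[0,0,0],[-3,0,0],40],[[0,0,0],[-10,0,0],40],[[0,0,0],[-25,0,0],40],[[0,0,0],[-45,0,0],40],[[0,0,0],[-70,0,0],40],[[0,0,0],[-95,0,0],40],[[0,0,0],[-120,0,0],40],[[0,0,0],[-145,0,0],40],[[0,0,0],[-165,0,0],40],[[0,0,0],[-170,0,0],40]]'; python3 -m pendant '[[[0,0,0],[0,0,0],40],[[0,0,0],[0,0,0],40]]'; python3 - <<'E'
from h import *
import pickle
for n in ["wrist","side","scene"]:
    p=cams.capture(n);pickle.dump(p,open(f"f_{n}.pkl","wb"));cv2.imwrite(f"pics/f_{n}.png",p["img"][:,:,::-1])
s=observe();print(s["contact_force"],s["wrist_torque"])
T,Rt=tool();print(T,Rt.as_matrix().round(4).tolist())
E
```

```text
t: 8.0
ee_pos: [0.4049, -0.3534, 0.1866]
tcp_rot: [0.705, -0.065, 0.703, 0.062]
contact_force: [2.4, 0.0, -4.2]
gripper_width: 0.764
t: 8.17
ee_pos: [0.4034, -0.3518, 0.1821]
tcp_rot: [0.704, -0.063, 0.704, 0.064]
contact_force: [-0.1, -0.4, -3.4]
gripper_width: 0.764
[ 0.20692984 -0.41222094 -4.17602699] [ 0.01629887  0.03375827 -0.02103552]
[ 0.40291221 -0.35136745  0.1810964 ] [[-0.0022, -0.1784, 0.9839], [0.0025, 0.9839, 0.1784], [-1.0, 0.0029, -0.0017]]
```

View pics/f_wrist.png

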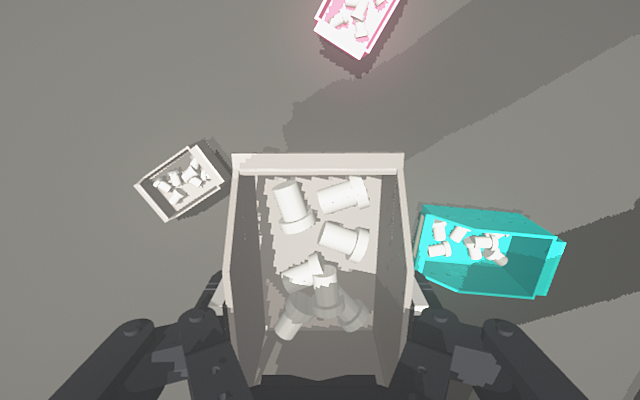

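View pics/f_side.png

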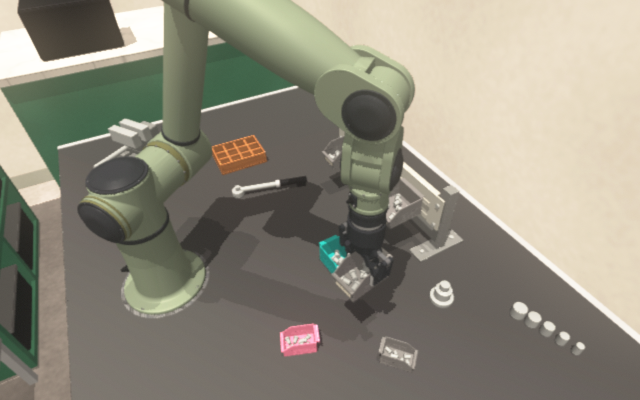

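The bin is held level and weighs about 0.4 kg. The bystanders look untouched. Next I'll measure the rail's yaw and position and the bin's pose in the hand.

```bash
python3 - <<'E'
import cv2
a=cv2.imread("pics/a_scene.png");b=cv2.imread("pics/a_side.png");c=cv2.imread("pics/f_wrist.png")
cv2.imwrite("pics/g1.png",cv2.resize(a[170:360,300:460],None,fx=3.1,fy=3.1,interpolation=2))
cv2.imwrite("pics/g2.png",cv2.resize(b[95:265,310:470],None,fx=3.5,fy=3.5,interpolation=2))
cv2.imwrite("pics/g3.png",cv2.resize(c[145:395,210:420],None,fx=2.4,fy=2.4,interpolation=2))
E
```

```text
(no output)
```

View pics/g1.png

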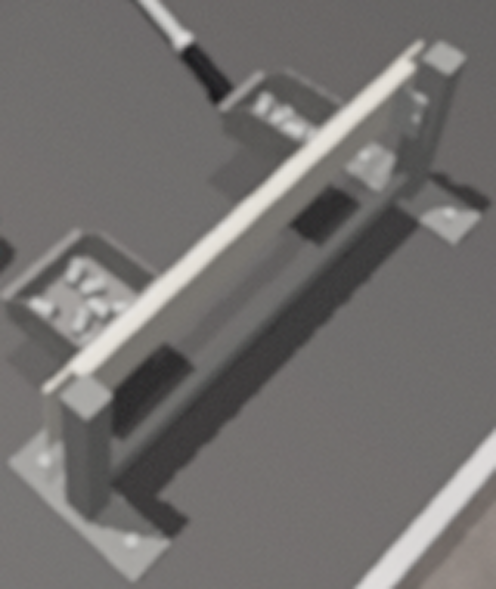

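View pics/g2.png

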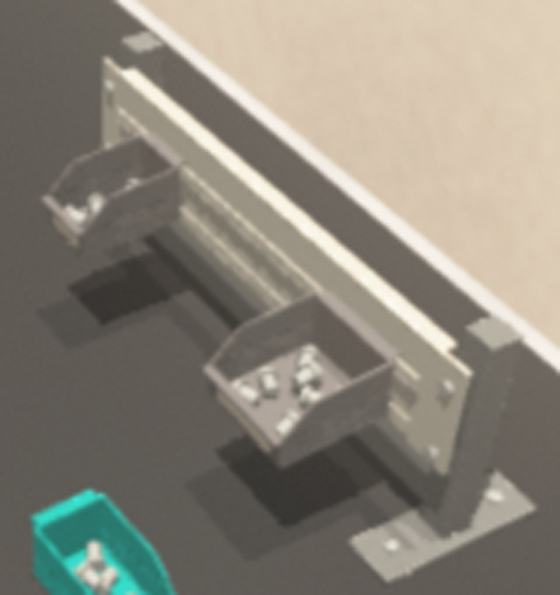

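View pics/g3.png

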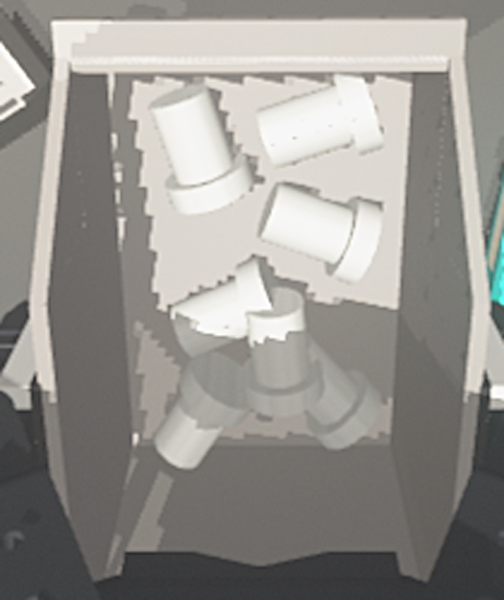

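```bash
python3 - <<'E'
from h import *
import pickle
a=pickle.load(open("f_scene.pkl","rb"));b=pickle.load(open("f_side.pkl","rb"));p=pickle.load(open("f_wrist.pkl","rb"))
L,e1=tri(a,[434.8,183.9],b,[339.7,111.6]);Rr,e2=tri(a,[314.8,295.2],b,[444.3,201.3])
print(L,e1,Rr,e2,"len",np.linalg.norm(L-Rr),"mid",(L+Rr)/2,"yaw",np.degrees(np.arctan2(-(L-Rr)[0],(L-Rr)[1])))
# wide bin front top corners etc; bin in tool
T0,Rt=tool();W=np.array(p["camera_from_world"])
o=lambda u,v:[210+u/2.4,145+v/2.4]
# front upper corner ambiguous; breaks (x=-22,y=+-33,z=29); back corners (52,..,29)
uv=np.array([o(33,305),o(497,305),o(100,582),o(428,582)]);obj=np.array([[-22,-33,29],[-22,33,29],[52,-33,29],[52,33,29]])/1000
def f(v):
    # bin pose in tool: bin x->tool z, bin y->tool y, bin z->-tool x ; pitch about tool y by v[3]
    B=np.array([[0,0,-1],[0,1,0],[1,0,0]],float)
    X=R.from_euler("y",v[3]).apply(obj@B.T)+v[:3]
    return (proj(p,Rt.apply(X)+T0)-uv).ravel()
r=least_squares(f,[-.0145,0,-.004,0]);print(r.x*1000,np.degrees(r.x[3]),r.fun.round(1))
r=least_squares(lambda v:f(np.r_[v,0]),[-.0145,0,-.004]);print(r.x*1000,r.fun.round(1))
print(f([-.0145,0,-.004,0]).round(1))
for q in ["narrow_bin_side","wide_bin_side"]: print(q,marks(a,q),marks(b,q))
E
```

```text
[0.68649278 0.24468782 0.20265744] [np.float64(0.30714019980588503), np.float64(0.32989501638134594)] [ 0.69816498 -0.26977622  0.20349565] [np.float64(0.2196287104731377), np.float64(0.2609101798444752)] len 0.5145971135609271 mid [ 0.69232888 -0.0125442   0.20307654] yaw 1.2997074965632869
[-10.61772439   0.28058195  -9.25480209 238.27916646] 13.652390584195903 [ 1.   0.4 -0.9  0.3 -2.5 -0.4  2.4 -0.4]
[4.43784032 0.3719701  5.58263521] [ 15.6  -9.3 -15.8  -9.3  -0.1  11.    0.3  11. ]
[ -0.1  -6.   -1.5  -6.1 -11.2  34.4  10.2  34.3]
narrow_bin_side [(0.86, array([385.28, 210.08]))] [(0.92, array([350.528, 150.92 ]))]
wide_bin_side [(0.97, array([339.712, 246.48 ]))] [(0.63, array([387.008, 184.68 ]))]
```

```bash
python3 - <<'E'
from h import *
import pickle
w=pickle.load(open("w.pkl","rb"));p=pickle.load(open("f_wrist.pkl","rb"))
B=np.array([[0,0,-1],[0,1,0],[1,0,0]],float)
M=np.array([[-0.142427,-0.000287,-0.084474]]);  # cam in tool
def camtool(): # tool->cam fixed
    A=np.array([[-0.002,0.327,-0.945],[1,0.001,-0.001],[0.001,-0.945,-0.327]]) # cam axes in tool (cols)
    return A.T,M[0]
A,c=camtool();K=w["intrinsics"]
def pt(X): 
    q=(X-c)@A.T; q=q*[1,-1,-1]; h=q@K.T; return h[:,:2]/h[:,2:]
o1=lambda u,v:[250+u/2.7,110+v/2.7]; o2=lambda u,v:[210+u/2.4,145+v/2.4]
top=np.array([[52,-33,29],[52,33,29],[62,-28,29],[62,28,29],[-22,-33,29],[-22,33,29]])/1000
uv1=np.array([o1(54,522),o1(335,521),o1(77,558),o1(312,556),o1(36,222),o1(353,220),o1(43,33),o1(342,32)])
uv2=np.array([o2(33,305),o2(497,305),o2(52,22),o2(466,20)])
def X(v,obj): 
    # v: tx,ty,tz,yaw(about tool x),pitch(about tool y)
    return R.from_euler("xy",[v[3],v[4]]).apply(obj@B.T)+v[:3]
def fun(v):
    fx,fz=v[10:12]
    fr=np.array([[fx,-.033,fz],[fx,.033,fz]])
    a=np.r_[v[:4],0]; b=v[5:10]
    r1=pt(X(a,np.r_[top,fr]))-uv1; r2=pt(X(b,np.r_[top[4:],fr]))-uv2
    return np.r_[r1.ravel(),r2.ravel(),(v[5]+.0145)*100]
v0=np.r_[.0625,.002,-.008,0,0,-.0145,0,-.004,0,0,-.052,0]
r=least_squares(fun,v0,x_scale=.01)
print((r.x*1000).round(1),"pitch",np.degrees(r.x[9]),"yaw",np.degrees(r.x[8]));print(r.fun.round(1))
E
```

```text
[  63.2    2.3   -6.9   -3.8 -248.8  -15.1    0.6   -2.5   -6.4   -8.3
  -57.8    2.8] pitch -0.4770912925224732 yaw -0.36786920920562144
[ 0.   0.1  0.   0.   0.1 -0.2 -0.   0.2 -0.2 -0.1  0.   0.1  0.4 -0.1
 -0.4 -0.2 -0.7  0.6 -0.7 -0.7  0.7  0.3  0.9 -0.1 -0.1]
```

Bin pose in hand is (-15.1, 0.6, -2.5) mm in the tool frame, pitch about -0.5°. The rail face is near x=0.692 at yaw about 1.3°, panel top about 0.203, so the louvre edge should be near 0.171. Now I'll carry the bin across.

```bash
python3 -m pendant '[[[1,0,0],[-8,10,3],40],[[2,0,0],[-16,35,11],40],[[3,0,0],[-20,70,22],40],[[4,0,0],[-20,108,35],40],[[5,0,0],[-20,148,48],40],[[6,0,0],[-20,188,61],40],[[7,0,0],[-20,228,74],40],[[8,0,0],[-20,268,87],40],[[9,0,0],[-20,300,98],40],[[9,0,0],[-20,325,107],40]]' ; python3 -m pendant '[[[0,0,0],[0,10,0],40],[[0,0,0],[0,12,0],40],[[0,0,0],[0,12,0],40],[[0,0,0],[0,12,0],40]]'; python3 - <<'E'
from h import *
T,Rt=tool();print(T,Rt.as_matrix().round(4).tolist(),observe()["contact_force"])
E
```

```text
t: 9.35
ee_pos: [0.4507, -0.0105, 0.2028]
tcp_rot: [0.707, -0.008, 0.707, 0.009]
contact_force: [0.5, 0.6, -3.4]
gripper_width: 0.765
t: 9.68
ee_pos: [0.4507, -0.0023, 0.2027]
tcp_rot: [0.707, -0.008, 0.707, 0.007]
contact_force: [-0.3, 0.2, -2.2]
gripper_width: 0.765
[ 0.45073989 -0.00233353  0.20273851] [[-0.0003, -0.0215, 0.9998], [-0.0007, 0.9998, 0.0215], [-1.0, -0.0007, -0.0003]] [-0.32695567  0.22034079 -2.1989151 ]
```

```bash
python3 -m pendant '[[[0,0,0],[4,2,10],40],[[0,0,0],[10,2,30],40],[[0,0,0],[18,2,55],40],[[0,0,0],[27,2,85],40],[[0,0,0],[35,2,115],40],[[0,0,0],[41,2,138],40],[[0,0,0],[44,2,152],40],[[0,0,0],[45,2,157],40],[[0,0,0],[45,2,157],40],[[0,0,0],[45,2,157],40]]' ; python3 -m pendant '[[[0,0,0],[0,0,0],40],[[0,0,0],[0,0,0],40]]'; python3 - <<'E'
from h import *
import pickle
for i in range(1):
    s=observe();print(s["contact_force"],s["wrist_torque"])
T,Rt=tool();print(T,Rt.as_matrix().round(4).tolist())
for n in ["wrist","side","scene"]:
    p=cams.capture(n);pickle.dump(p,open(f"k_{n}.pkl","wb"));cv2.imwrite(f"pics/k_{n}.png",p["img"][:,:,::-1])
    s=observe();print(s["contact_force"])
E
```

```text
t: 10.52
ee_pos: [0.607, 0.0033, 0.1572]
tcp_rot: [0.706, -0.007, 0.708, 0.007]
contact_force: [-0.7, 0.2, -3.2]
gripper_width: 0.765
t: 10.68
ee_pos: [0.6069, 0.0038, 0.1583]
tcp_rot: [0.707, -0.008, 0.707, 0.008]
contact_force: [0.9, 0.2, -3.4]
gripper_width: 0.765
[ 0.85658472  0.22132598 -3.42981789] [ 0.01384957  0.04205243 -0.00220706]
[0.60694353 0.00382939 0.15827472] [[-0.0001, -0.0219, 0.9998], [-0.0, 0.9998, 0.0219], [-1.0, -0.0, -0.0001]]
[-0.02461087 -0.42973722 -2.98558193]
[ 0.43548279 -0.24434034 -2.72626153]
[ 0.47334319  0.88922751 -3.71448287]
```

View pics/k_wrist.png

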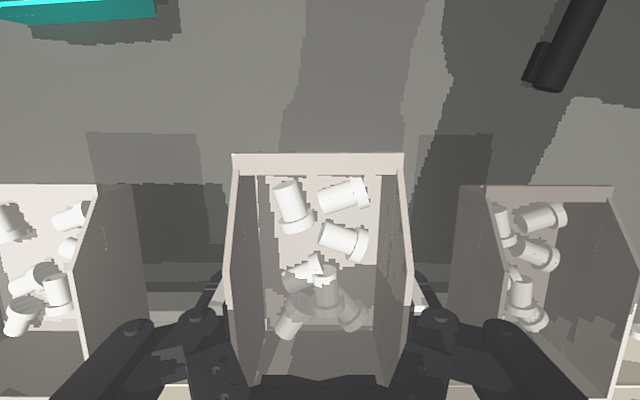

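View pics/k_scene.png

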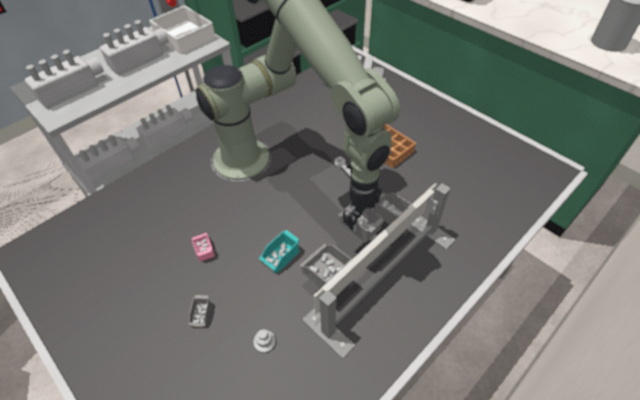

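View pics/k_side.png

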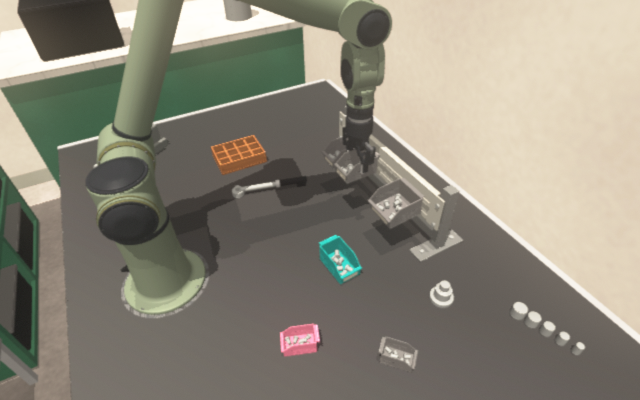

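The wrist view shows the held bin between the wide bin (left) and the narrow bin (right). Their front edges are level in the image, so the yaw matches the rail. Now I'll feel forward for the panel.

```bash
python3 -m pendant '[[[0,0,0],[0,0,5],40],[[0,0,0],[0,0,11],40],[[0,0,0],[0,0,15],40],[[0,0,0],[0,0,17],40],[[0,0,0],[0,0,17],40],[[0,0,0],[0,0,17],40]]'; python3 -m pendant '[[[0,0,0],[0,0,1],40],[[0,0,0],[0,0,2],40],[[0,0,0],[0,0,2],40]]';  python3 -m pendant '[[[0,0,0],[0,0,1],40],[[0,0,0],[0,0,2],40],[[0,0,0],[0,0,2],40]]'
```

```text
t: 11.33
ee_pos: [0.6248, 0.0045, 0.1576]
tcp_rot: [0.707, -0.008, 0.707, 0.008]
contact_force: [-0.6, -0.6, -3.6]
gripper_width: 0.762
t: 11.58
ee_pos: [0.6268, 0.0045, 0.1579]
tcp_rot: [0.707, -0.008, 0.707, 0.008]
contact_force: [0.5, 0.2, -3.6]
gripper_width: 0.764
t: 11.83
ee_pos: [0.6289, 0.0045, 0.1579]
tcp_rot: [0.707, -0.008, 0.707, 0.008]
contact_force: [-0.6, -0.3, -2.5]
gripper_width: 0.77
```

```bash
for i in 1 ; do python3 -m pendant '[[[0,0,0],[0,0,1],40],[[0,0,0],[0,0,2],40],[[0,0,0],[0,0,2],40]]' | egrep 'pos|force'; done; python3 -m pendant '[[[0,0,0],[0,0,1],40],[[0,0,0],[0,0,1],40]]'| egrep 'pos|force'
```

```text
ee_pos: [0.6307, 0.0046, 0.1578]
contact_force: [-0.3, 0.1, -3.0]
ee_pos: [0.6307, 0.0046, 0.1577]
contact_force: [-3.7, -0.5, -1.3]
```

```bash
python3 -m pendant '[[[0,0,0],[0,0,1],40],[[0,0,0],[0,0,1],40]]'| egrep 'pos|force'
```

```text
ee_pos: [0.6307, 0.0046, 0.1576]
contact_force: [-7.6, -0.3, 1.1]
```

```bash
python3 -m pendant '[[[0,0,0],[0,0,1],40],[[0,0,0],[0,0,1],40]]'| egrep 'pos|force'
```

```text
ee_pos: [0.6307, 0.0046, 0.1575]
contact_force: [-11.5, -0.5, 2.4]
```

Panel contact at TCP x=0.6307, with stiffness about 4 N/mm. I'll ease the push to about 4 N and let the bin down along the face.

```bash
python3 -m pendant '[[[0,0,0],[0,0,-2],40],[[0,0,0],[2,0,-2],40],[[0,0,0],[4,0,-2],40],[[0,0,0],[6,0,-2],40],[[0,0,0],[8,0,-2],40],[[0,0,0],[8,0,-2],40]]'| egrep 'pos|force'
```

```text
ee_pos: [0.6307, 0.0045, 0.1494]
contact_force: [-5.5, -1.6, -1.2]
```

```bash
python3 -m pendant '[[[0,0,0],[1.5,0,0],40],[[0,0,0],[3,0,0],40],[[0,0,0],[4,0,0],40],[[0,0,0],[4,0,0],40]]'| egrep 'pos|force'
```

```text
ee_pos: [0.6308, 0.0045, 0.1456]
contact_force: [-6.0, -0.4, -0.8]
```

```bash
python3 -m pendant '[[[0,0,0],[1,0,0],40],[[0,0,0],[2,0,0],40],[[0,0,0],[2,0,0],40]]'| egrep 'pos|force'
```

```text
ee_pos: [0.6308, 0.0045, 0.1437]
contact_force: [-5.6, -0.7, -1.2]
```

```bash
python3 -m pendant '[[[0,0,0],[1,0,0],40],[[0,0,0],[2,0,0],40],[[0,0,0],[2,0,0],40]]'| egrep 'pos|force'
```

```text
ee_pos: [0.6307, 0.0045, 0.1417]
contact_force: [-7.0, 0.0, -0.2]
```

```bash
python3 -m pendant '[[[0,0,0],[1,0,0],40],[[0,0,0],[2,0,0],40],[[0,0,0],[2,0,0],40]]'| egrep 'pos|force'
```

```text
ee_pos: [0.6308, 0.0045, 0.1397]
contact_force: [-5.9, -0.3, 0.1]
```

```bash
python3 -m pendant '[[[0,0,0],[1,0,0],40],[[0,0,0],[2,0,0],40],[[0,0,0],[2,0,0],40]]'| egrep 'pos|force'
```

```text
ee_pos: [0.6308, 0.0045, 0.1377]
contact_force: [-6.4, -0.0, 0.1]
```

```bash
python3 -m pendant '[[[0,0,0],[1,0,0],40],[[0,0,0],[2,0,0],40],[[0,0,0],[2,0,0],40]]'| egrep 'pos|force'
```

```text
ee_pos: [0.6308, 0.0045, 0.1357]
contact_force: [-5.9, -0.6, 0.6]
```

```bash
python3 -m pendant '[[[0,0,0],[1,0,0],40],[[0,0,0],[2,0,0],40],[[0,0,0],[2,0,0],40]]'| egrep 'pos|force'
```

```text
ee_pos: [0.6307, 0.0045, 0.1337]
contact_force: [-4.7, -0.6, -0.0]
```

```bash
python3 -m pendant '[[[0,0,0],[1,0,0],40],[[0,0,0],[2,0,0],40],[[0,0,0],[2,0,0],40]]'| egrep 'pos|force'
```

```text
ee_pos: [0.6308, 0.0045, 0.1317]
contact_force: [-6.1, 0.2, -0.6]
```

```bash
python3 -m pendant '[[[0,0,0],[1,0,0],40],[[0,0,0],[1,0,0],40]]'| egrep 'pos|force'
```

```text
ee_pos: [0.6307, 0.0045, 0.1307]
contact_force: [-5.1, -0.2, 0.3]
```

```bash
python3 -m pendant '[[[0,0,0],[1,0,0],40],[[0,0,0],[1,0,0],40]]'| egrep 'pos|force'
```

```text
ee_pos: [0.6308, 0.0045, 0.1297]
contact_force: [-6.0, -0.9, -0.2]
```

```bash
python3 -m pendant '[[[0,0,0],[1,0,0],40],[[0,0,0],[1,0,0],40]]'| egrep 'pos|force'
```

```text
ee_pos: [0.6308, 0.0045, 0.1291]
contact_force: [-6.7, -0.4, 1.7]
```

```bash
python3 -m pendant '[[[0,0,0],[1,0,0],40],[[0,0,0],[1,0,0],40]]'| egrep 'pos|force'
```

```text
ee_pos: [0.6308, 0.0045, 0.1289]
contact_force: [-9.3, -0.0, 5.4]
```

Caught at TCP z≈0.129, which puts the bridge at ≈0.170, as expected. A gentle pull test will show whether the lip is behind the louvre.

```bash
python3 -m pendant '[[[0,0,0],[0,0,-1.5],40],[[0,0,0],[0,0,-2.5],40],[[0,0,0],[0,0,-3.5],40],[[0,0,0],[0,0,-3.5],40]]'| egrep 'pos|force'
```

```text
ee_pos: [0.63, 0.0044, 0.1288]
contact_force: [2.0, -0.6, 1.7]
```

```bash
python3 -m pendant '[[[0,0,0],[0,0,-1],40],[[0,0,0],[0,0,-2],40],[[0,0,0],[0,0,-2],40]]'| egrep 'pos|force'
```

```text
ee_pos: [0.6293, 0.0044, 0.1288]
contact_force: [7.3, 0.8, -1.5]
```

The lip is hooked: it moved 1.5 mm and then resisted at 7 N. I'll lean the bin about 4° forward about the louvre edge before letting go, so it settles gently.

```bash
python3 -m pendant '[[[0,0,0],[0,0,1.5],40],[[0,-1,0],[0.9,0,2.2],40],[[0,-2,0],[1.8,0,2.9],40],[[0,-2,0],[1.8,0,2.9],40]]'
```

```text
t: 16.75
ee_pos: [0.6306, 0.0044, 0.127]
tcp_rot: [0.721, -0.008, 0.693, 0.008]
contact_force: [5.2, -0.2, 1.6]
gripper_width: 0.763
```

```bash
python3 -m pendant '[[[0,0,0],[0,0,1],40],[[0,-1,0],[0.9,0,1.8],40],[[0,-2,0],[1.8,0,2.6],40],[[0,-2,0],[1.8,0,2.6],40]]'
```

```text
t: 17.08
ee_pos: [0.6321, 0.0045, 0.1251]
tcp_rot: [0.732, -0.008, 0.681, 0.008]
contact_force: [1.4, -0.4, 3.9]
gripper_width: 0.766
```

```bash
python3 -m pendant '[[[0,0,0],[-0.7,0,0],66],[[0,0,0],[-0.7,0,0],67],[[0,0,0],[-0.7,0,0],68],[[0,0,0],[-0.7,0,0],70],[[0,0,0],[-0.7,0,0],74],[[0,0,0],[-0.7,0,0],80],[[0,0,0],[-0.7,0,0],85],[[0,0,0],[-0.7,0,0],85]]' 20; python3 - <<'E'
from h import *
import pickle
for n in ["wrist","side"]:
    p=cams.capture(n);pickle.dump(p,open(f"l_{n}.pkl","wb"));cv2.imwrite(f"pics/l_{n}.png",p["img"][:,:,::-1])
    s=observe();print(s["contact_force"])
T,Rt=tool();print(T,Rt.as_matrix().round(4).tolist(),observe()["t"])
E
```

```text
t: 17.75
ee_pos: [0.6316, 0.0046, 0.1249]
tcp_rot: [0.731, -0.008, 0.682, 0.008]
contact_force: [-0.2, -0.1, -0.3]
gripper_width: 0.996
[ 0.46519543  0.13086312 -0.08626697]
[ 0.71674619  0.16468747 -0.21606283]
[0.63165115 0.00458981 0.1250289 ] [[0.0696, -0.0223, 0.9973], [0.0015, 0.9998, 0.0223], [-0.9976, -0.0, 0.0696]] 17.85
```

View pics/l_wrist.png

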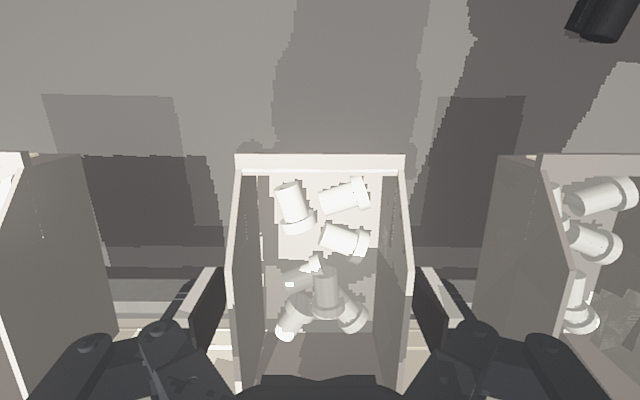

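View pics/l_side.png

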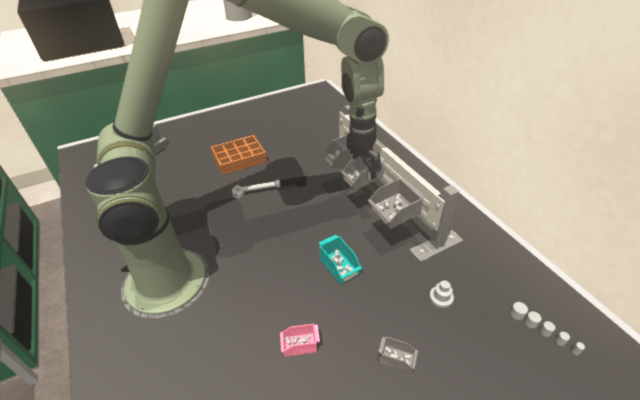

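Released: the bin hangs flush with the other two (front edge at row 153 for all three) and the tool feels no force. The gap to the narrow bin is about 53 mm ((541-405)/2.58). I'll raise the gripper, close it and move to the bin's -y side near the back.

```bash
python3 -m pendant '[[[0,0,0],[-15,0,0],85],[[0,0,0],[-40,0,0],85],[[0,0,0],[-70,0,0],85],[[0,0,0],[-88,0,5],60],[[0,2,0],[-88,-20,15],30],[[0,4,0],[-88,-45,28],0],[[0,4,0],[-88,-60,34],0],[[0,4,0],[-88,-60,34],0],[[0,4,0],[-88,-60,34],0],[[0,4,0],[-88,-60,34],0]]'; python3 -m pendant '[[[0,0,0],[0,0,0],0],[[0,0,0],[0,0,0],0]]'; python3 - <<'E'
from h import *
import pickle
for n in ["wrist"]:
    p=cams.capture(n);pickle.dump(p,open(f"m_{n}.pkl","wb"));cv2.imwrite(f"pics/m_{n}.png",p["img"][:,:,::-1])
T,Rt=tool();print(T,Rt.as_matrix().round(4).tolist(),observe()["t"])
E
```

```text
t: 18.68
ee_pos: [0.6602, -0.0542, 0.2149]
tcp_rot: [0.707, -0.008, 0.707, 0.008]
contact_force: [-0.1, -0.1, 0.4]
gripper_width: 0.005
t: 18.85
ee_pos: [0.6603, -0.0537, 0.2154]
tcp_rot: [0.707, -0.008, 0.707, 0.008]
contact_force: [-0.5, 0.8, 0.2]
gripper_width: 0.0
[ 0.66044537 -0.05384363  0.21547453] [[0.0001, -0.0235, 0.9997], [0.0001, 0.9997, 0.0235], [-1.0, 0.0001, 0.0001]] 18.9
```

View pics/m_wrist.png

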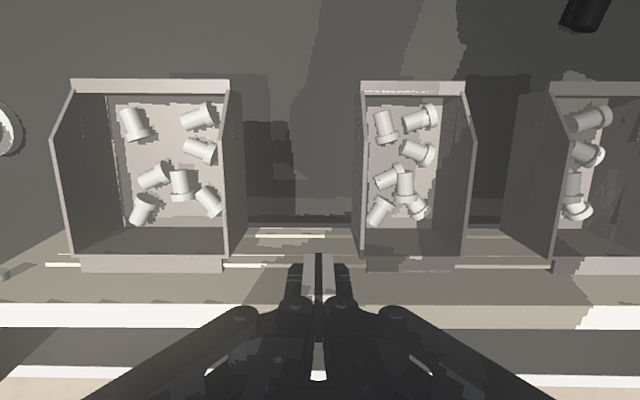

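The bin hangs square: its right side is at column 463, the narrow bin's near side at 551, gap again about 53 mm. I'll go down beside it and push in steps.

```bash
python3 -m pendant '[[[0,0,0],[15,0,0],0],[[0,0,0],[35,0,0],0],[[0,0,0],[52,0,0],0],[[0,0,0],[60,0,0],0],[[0,0,0],[62,0,0],0],[[0,0,0],[62,0,0],0]]'|egrep 'pos|force'; python3 -m pendant '[[[0,0,0],[0,3,0],0],[[0,0,0],[0,6,0],0],[[0,0,0],[0,8,0],0],[[0,0,0],[0,8,0],0]]'|egrep 'pos|force'
```

```text
ee_pos: [0.6605, -0.0544, 0.153]
contact_force: [0.5, 0.0, -1.0]
ee_pos: [0.6611, -0.0462, 0.1541]
contact_force: [-1.0, -0.1, -0.6]
```

```bash
python3 -m pendant '[[[0,0,0],[0,1.5,0],0],[[0,0,0],[0,3,0],0],[[0,0,0],[0,4,0],0],[[0,0,0],[0,4,0],0]]'|egrep 'pos|force'
```

```text
ee_pos: [0.6605, -0.0426, 0.1532]
contact_force: [0.5, -0.4, 0.8]
```

```bash
python3 -m pendant '[[[0,0,0],[0,1.5,0],0],[[0,0,0],[0,3,0],0],[[0,0,0],[0,4,0],0],[[0,0,0],[0,4,0],0]]'|egrep 'pos|force'
```

```text
ee_pos: [0.6604, -0.0405, 0.1534]
contact_force: [0.1, -5.6, 1.1]
```

```bash
python3 -m pendant '[[[0,0,0],[0,1,0],0],[[0,0,0],[0,2,0],0],[[0,0,0],[0,3,0],0],[[0,0,0],[0,4,0],0]]'|egrep 'pos|force'
```

```text
ee_pos: [0.6603, -0.0371, 0.1535]
contact_force: [-0.1, -6.2, 0.5]
```

```bash
python3 -m pendant '[[[0,0,0],[0,1,0],0],[[0,0,0],[0,2,0],0],[[0,0,0],[0,3,0],0],[[0,0,0],[0,4,0],0]]'|egrep 'pos|force'; python3 - <<'E'
from h import *
p=cams.capture("wrist");cv2.imwrite("pics/n_wrist.png",p["img"][:,:,::-1])
E
```

```text
ee_pos: [0.6603, -0.0331, 0.1535]
contact_force: [-1.0, -6.6, 0.4]
```

View pics/n_wrist.png

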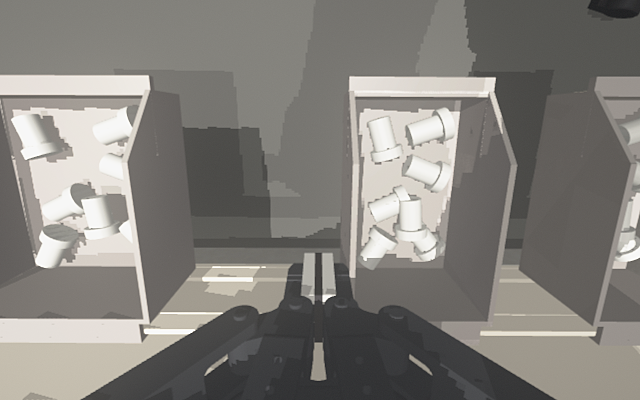

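The bin slides and stays square at about 6.5 N friction, with about 46 mm left. Continuing.

```bash
python3 -m pendant '[[[0,0,0],[0,2,0],0],[[0,0,0],[0,4,0],0],[[0,0,0],[0,6,0],0],[[0,0,0],[0,8,0],0],[[0,0,0],[0,10,0],0],[[0,0,0],[0,12,0],0],[[0,0,0],[0,14,0],0],[[0,0,0],[0,16,0],0],[[0,0,0],[0,18,0],0],[[0,0,0],[0,20,0],0]]'|egrep 'pos|force'
```

```text
ee_pos: [0.6599, -0.0131, 0.1535]
contact_force: [0.1, -7.0, 1.1]
```

```bash
python3 -m pendant '[[[0,0,0],[0,2,0],0],[[0,0,0],[0,4,0],0],[[0,0,0],[0,6,0],0],[[0,0,0],[0,8,0],0],[[0,0,0],[0,10,0],0],[[0,0,0],[0,12,0],0],[[0,0,0],[0,14,0],0],[[0,0,0],[0,16,0],0]]'|egrep 'pos|force'; python3 - <<'E'
from h import *
p=cams.capture("wrist");cv2.imwrite("pics/o_wrist.png",p["img"][:,:,::-1])
E
```

```text
ee_pos: [0.6596, 0.0029, 0.1535]
contact_force: [-0.9, -6.6, 0.5]
```

View pics/o_wrist.png

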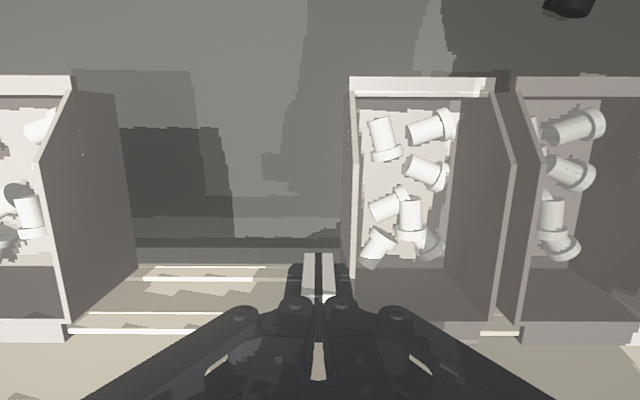

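The gap is about 11 mm (columns 492 to 517).

```bash
python3 -m pendant '[[[0,0,0],[0,1.5,0],0],[[0,0,0],[0,3,0],0],[[0,0,0],[0,4.5,0],0],[[0,0,0],[0,6,0],0],[[0,0,0],[0,7,0],0],[[0,0,0],[0,7,0],0]]'|egrep 'pos|force'; python3 -m pendant '[[[0,0,0],[0,1,0],0],[[0,0,0],[0,1,0],0]]'|egrep 'pos|force'
```

```text
ee_pos: [0.6595, 0.0101, 0.1535]
contact_force: [-0.4, -6.4, 0.4]
ee_pos: [0.6595, 0.011, 0.1535]
contact_force: [-0.2, -8.0, 0.7]
```

```bash
python3 -m pendant '[[[0,0,0],[0,1,0],0],[[0,0,0],[0,1,0],0]]'|egrep 'pos|force'
```

```text
ee_pos: [0.6594, 0.0119, 0.1535]
contact_force: [-0.9, -6.6, 0.5]
```

```bash
python3 -m pendant '[[[0,0,0],[0,0.8,0],0],[[0,0,0],[0,0.8,0],0]]'|egrep 'pos|force'
```

```text
ee_pos: [0.6596, 0.0123, 0.1535]
contact_force: [-0.2, -8.3, 1.2]
```

```bash
python3 -m pendant '[[[0,0,0],[0,0.8,0],0],[[0,0,0],[0,0.8,0],0]]'|egrep 'pos|force'
```

```text
ee_pos: [0.6595, 0.0123, 0.1535]
contact_force: [0.1, -9.7, 0.6]
```

The bin stopped at y=0.0123 while the force climbed, so it has met the narrow bin. I'll back off and inspect.

```bash
python3 -m pendant '[[[0,0,0],[0,-2,0],0],[[0,0,0],[0,-6,0],0],[[0,0,0],[0,-15,0],0],[[0,0,0],[0,-22,0],0],[[0,0,0],[-20,-22,0],0],[[0,0,0],[-50,-22,-10],0],[[0,0,0],[-80,-10,-30],0],[[0,0,0],[-100,10,-40],0],[[0,0,0],[-110,20,-45],0],[[0,0,0],[-110,20,-45],0]]'|egrep 't:|pos|force';python3 -m pendant '[[[0,0,0],[0,0,0],0],[[0,0,0],[0,0,0],0],[[0,0,0],[0,0,0],0]]'|egrep 'pos|force'; python3 - <<'E'
from h import *
import pickle
for n in ["wrist","side","scene"]:
    p=cams.capture(n);pickle.dump(p,open(f"q_{n}.pkl","wb"));cv2.imwrite(f"pics/q_{n}.png",p["img"][:,:,::-1])
E
```

```text
t: 24.67
ee_pos: [0.6144, 0.0363, 0.2662]
tcp_rot: [0.709, -0.009, 0.705, 0.009]
contact_force: [0.8, 0.7, 0.2]
ee_pos: [0.6135, 0.0341, 0.2611]
contact_force: [0.2, 0.2, 0.6]
```

View pics/q_wrist.png

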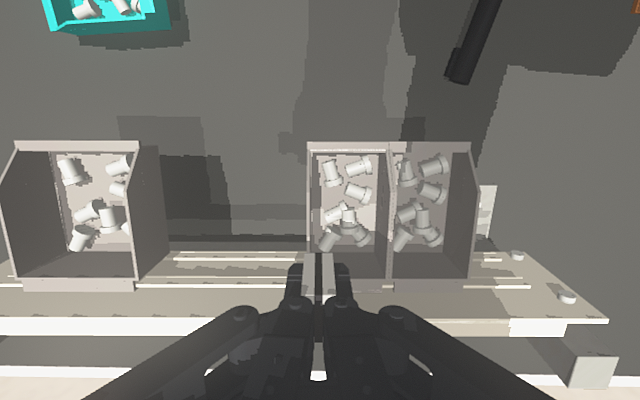

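View pics/q_side.png

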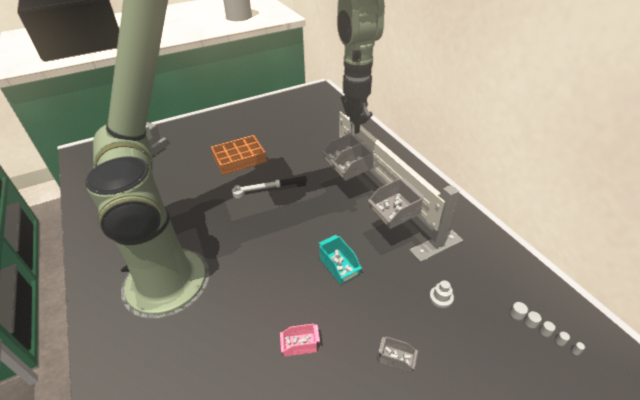

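View pics/q_scene.png

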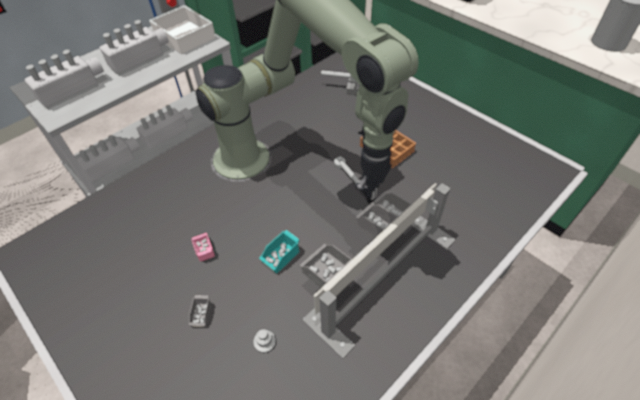

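The bin sits flush and square against the narrow bin, joint at column 388 with no visible gap. The bystanders stand where they were and the tool is clear with no force on it. I'm handing in.

```bash
python3 - <<'E'
from station import workorder,observe
print(workorder.close_job()); s=observe();print(s["t"],s["contact_force"])
E
```

```text
the job is handed in; nothing more can be done
None
the job is handed in; nothing more can be done
```

The loose grey bin now hangs by its lip on the upper louvre, released and pushed right up against the narrow bin. I handed the job in about 25 s into the 61 s allowed; the hand-in reports no verdict.

- **Hanging:** I gripped the bin across its sides and pressed its lip lightly on the panel. I let it down until the bridge caught, with the louvre edge at about 0.170 m. A 7 N pull showed the lip was behind the louvre. I leaned the bin 4° forward and then let go.
- **Sliding:** I pushed it about 53 mm along the rail with the closed fingers near its back, at 6–8 N. It stopped with the force rising to about 10 N, which I took as contact with the narrow bin.
- **Last checks:** The final wrist picture showed no visible gap to the narrow bin, with the bin square to the rail and level with it. The side and scene pictures showed the tray, wrench and pump part where they were, and the tool read under 1 N with the gripper clear.
- **Disagreements along the way:**
  - The networks put the bin about 8 mm away in y from where the wrist-camera fit put it. I used the fit, and the grasp was good.
  - The panel face turned up about 2 mm nearer than I had measured from the pictures.
- **Not measured:** I did not work out the bin's final y on the rail. It rests on the felt contact and the picture.

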